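# Hold a specimen block to the inspection window

### The job

Flip the lamp switch on, then bring the resin specimen block onto the steel bed of the inspection jig and press it, polished stone face forward, flat against the aluminium fence and down on the bed at the same time, centred in front of the window. Finish while still holding it there with a steady, firm diagonal push (about 15 N towards the fence and 10 N down): do not let go at the end. Leave the bottles, the slide box and the dish alone.

Things in the scene. Friction and masses are not known exactly. Their poses are not given: they have to be found in the camera images.
- lamp_switch (a joint): bat-handle toggle on top of the grey lamp switch box, hinge angle in rad: 0 = off (bat leans to the box's -x end), 1.0 = on (leans to +x). Top-heavy: once well past the middle (0.5) it falls over to the end by itself and stays; under 1 N at the ball moves it. Pivot 36 mm above the table over the box's centre, hinge axis along the box's y.
- lamp_switch_tip (a point): centre of the dark steel ball (22 mm diameter) at the end of the bat, 55 mm from the pivot, 84 mm above the table at either end; bat rod 9 mm thick
- lamp_box: grey plastic switch box fixed to the table, 100 x 75 x 34 mm (x, y, z), turned with its x axis more or less away from the robot; origin at the centre of its underside. The bat is pushed along its +x to switch on. It stands either left or right of the jig, the block on the other side.
- block: loose off-white resin block, 44 mm (x) x 56 mm (y) x 46 mm (z), 0.10 to 0.21 kg, standing on the table; origin at the centre of its underside. Its +x face is the polished one with a dark grey round stone section of 25 mm. The upper rear edge (at -x) is cut away in a step 14 mm wide and 14 mm deep along the whole y length. It can be gripped across its 56 mm ends.
- block_face (a point): middle of the lower edge of the block's polished +x face (22 mm ahead of the block's origin, at the underside)
- bed: flat steel bed of the fixed inspection jig, 160 mm along y; 12 mm thick on the table; origin on its top surface, x pointing at the fence, z up; the free surface runs from x = -95 mm to the fence face at x = +40 mm; friction on it (0.5 to 0.7 times the downward force) can take up part of a sideways push, so load the fence before or more than the bed
- fence: upright aluminium fence fixed at the bed's far edge, 160 mm long (y), 16 mm thick, 36 mm high above the bed; same axes as the bed; origin on the front face (which looks to -x), at bed height, below the middle of the glass window (40 mm wide, flush with the face). A black camera barrel, 40 mm across, stands behind the middle, top 56 mm above the table. Bed and fence are rigid.
- amber_bottle: bystander: brown bottle, white cap, 72 mm diameter, 150 mm high, origin under its centre
- orange_bottle: bystander: orange bottle, red cap, 72 mm diameter, 160 mm high, origin under its centre
- slide_box: bystander: flat carton of slides 60 x 85 x 30 mm, origin under its centre
- dish: bystander: closed flat round dish 92 mm across, 18 mm high, origin under its centre

How it is judged:
On the way, in this order (a step that is already met when the one before it is completed fails the run):
1. the lamp switch is on, with the block not yet on the jig (value of joint lamp_switch above 0.85 rad and horizontal distance between block and bed above 0.12 m), for 0.2 s.
2. the block is pressed against fence and bed together (value of joint lamp_switch above 0.85 rad and x of block_face in the frame of fence between -0.003 and 0.003 m and y of block_face in the frame of fence between -0.01 and 0.01 m and z of block_face in the frame of fence between -0.003 and 0.003 m and angle between the x axis of block and the x axis of fence, either way round below 0.05 rad and angle between block's own z axis and vertical below 0.05 rad and contact force between block and fence above 3 N and contact force between block and bed above 5 N and contact force between any of the fingers, the arm and block above 2 N and linear speed of block below 0.01 m/s), for 0.5 s.
At the end, for the whole second after the job is handed in: Switch above 0.85 rad. Polished face within 3 mm of the fence, underside within 3 mm of the bed, turn and tilt under 0.05 rad, within 10 mm of the window's middle. The robot keeps it still (under 10 mm/s) with over 3 N on the fence and over 5 N on the bed through the last second (all of step 2); the arm keeps its last pose, push and grip.
It fails at once if a bottle, the slide box or the dish is pushed more than 20 mm away (distance of any of amber_bottle, orange_bottle, slide_box, dish from where it was at the start of the episode above 0.02 m).
It also fails if it takes over 64 s, if anything falls off the work surface, if the arm or the gripper's body presses on something with over 40 N, if the wrist force passes 120 N, or if a joint passes its speed limit or range.

### The arm

A 7-joint arm with a two-finger parallel gripper is mounted at the origin on the work surface. World frame = base frame: x ahead of the robot, y to its left, z up, the work surface at z = 0. Lengths are in m, angles in rad, forces in N, time in s.
With the tool pointing down it reaches from about 0.4 to 0.875 m from the base axis. Payload 6.5 kg.
Tool frame: the origin (TCP) lies between the finger pads; the fingertips stand env.finger_overhang ahead of it and the grasp point (between the pads) is the TCP (env.finger_overhang is the distance from the TCP to the fingertips, in m); z points along the fingers, y is the line along which they close (so a half turn about z gives the same grasp; the last joint's range is limited). The gripper opens to 85 mm and grips with 20 to 120 N. Pads are 22 mm wide; open, the fingers measure 114 mm over their backs; the gripper's body (76 mm by 85 mm) begins 54 mm behind the grasp point. The pads swing forward as they close: fully open they stand 13 mm farther back than shut.
Start: joints at [-1.389, 0.536, -0.004, 1.538, 0.003, 1.067, -0.071], TCP at [0.159, 0.63, 0.25] pointing down, gripper open.
Joint ranges: [-2.7, 2.7], [-0.37, 2.16], [-1.27, 1.26], [0.24, 2.4], [-1.31, 4.45], [0.19, 1.91], [-2.76, 2.76]. Speed limits (rad/s): [2.39, 2.39, 3.14, 3.14, 3.14, 3.14, 3.14].

### API

Orientations are given as a rotation vector (axis times angle).
In Python, from plant import env gives the robot as it stands.
- The arm moves only by the tool shift_gripper, called after "Call:" as name([rows], argument=value, ...), one row to a line, values as JSON. Schema: {"type":"object","properties":{"segments":{"type":"array","items":{"type":"array","items":{"type":"array","items":{"type":"number"},"minItems":7,"maxItems":7},"minItems":1,"maxItems":8},"minItems":1,"maxItems":1},"squeeze":{"type":"number"},"only":{"type":"string"},"quiet":{"type":"boolean"},"lines":{"type":"string"}},"required":["segments"],"additionalProperties":false}. segments is a list that holds a single list of rows (three levels of brackets), with 1 to 8 rows, each of 7 numbers: a rotation vector rx, ry, rz in normalised numbers (1 is 90 degrees), then dx, dy, dz in shares of the most that a row can go, 1 being 50 mm, then the opening from 0.0 (shut) to 1.0 (fully open); each row shifts and turns the commanded pose from where the row before left it, along the tool's axes as they then stand; what a row does not reach is not made up. A row lasts 1/10 s, in which the tool goes at most 0.05 m and 0.15 rad, less where a joint would pass 70% of its speed; a pose out of reach is approached as far as the arm can. The fingers move at their own pace and stop on an object; squeeze is the grip in N (left out, the last holds). Time passes only in rows, so rows that do not move let the fingers close. The tool returns the time, the measured TCP pose, the force, the opening and the grip force at its end. only (a regular expression) keeps the lines of the reply that match it, lines (a string "A,B") keeps lines A to B, and quiet returns only ok. A shift or turn number past 1, either way, is cut back to 1. Input that does not fit is refused with a message, and nothing moves.
- env.get_obs(): the state, without advancing time (a new reading comes with each control period).
- env.snapshot(name): name is "scene" or "top"; returns the picture (480x640x3 uint8, red, green, blue); there is no depth.
- env.camera_model(name): a dict with "fx", "fy", "cx", "cy" (pixels), "k1" (the pictures are not rectified: a ray, as slopes to the right and down, at radius r is drawn at 1 + k1 r^2 times it, then the intrinsics apply), "R" (3x3) and "t" (3): a world point X has camera coordinates R X + t. Camera axes: x right, y down, z forward; pixel columns grow to the right and rows downward; lengths in m; the calibration is good to about 2 mm. A picture is of the moment at which its call begins. camera_model takes no time and is no camera call.
- env.job_done(): hands the job in; it is judged then, once.
The state is a dict: "time": time; "qpos": joint angles; "dq": joint speeds; "tau": joint torques, N m; "ee_pos": TCP position; "tool_rot": TCP orientation; "ft_force": force on the tool from outside, world axes, zero at the start; "torque": the same for the moment, N m; "gripper_width": opening from 0.0 (shut) to 1.0 (fully open); "grip_force": force on a finger pad.
Only numpy, scipy, OpenCV 4.12 (cv2) and the standard library are available. Lean on these libraries where they do the work, as an engineer would, in place of code of your own. Each camera call takes 0.05 s, during which the arm holds its last target. There are 200 camera calls.

## Working session

There is one attempt and no reset: what is moved stays moved. The work goes in short steps, Python scripts to look and compute and a tool call to move; the robot and the scene stay as the last step left them, time stands still between calls to the robot, and variables do not carry over. Pictures are saved under pics/ and viewed, at most 10 in all, crops included, and the job is handed in when it is done.

```bash
ls; mkdir -p pics
```

Run:
```python
from plant import env
import cv2,numpy as np
for n in("top","scene"):
    cv2.imwrite(f"pics/{n}0.png",env.snapshot(n)[:,:,::-1]); c=env.camera_model(n);print(n,{k:np.round(v,4).tolist() for k,v in c.items()})
print(env.finger_overhang,{k:np.round(v,4).tolist() for k,v in env.get_obs().items()})
```

```text
pics
plant.py
top {'fx': 504.3761, 'fy': 504.3761, 'cx': 322.748, 'cy': 236.9187, 'k1': -0.0777, 'R': [[0.0122, -0.9995, 0.0297], [-0.9959, -0.0148, -0.0894], [0.0898, -0.0285, -0.9955]], 't': [-0.0253, 0.5881, 1.1942]}
scene {'fx': 594.505, 'fy': 594.505, 'cx': 328.6277, 'cy': 237.9623, 'k1': 0.0538, 'R': [[0.7235, 0.6904, 0.0004], [0.4608, -0.4825, -0.7449], [-0.5141, 0.5391, -0.6672]], 't': [-0.4096, -0.1989, 1.6773]}
0.019 {'time': 0.1, 'qpos': [-1.3892, 0.5371, -0.0044, 1.5388, 0.0026, 1.0673, -0.0712], 'dq': [0.0001, -0.0019, -0.0008, -0.0015, 0.0007, -0.0017, 0.0003], 'tau': [0.0023, -58.4563, 1.0516, -25.9778, 0.0126, 0.0046, -0.0], 'ee_pos': [0.1593, 0.6296, 0.2495], 'tool_rot': [-0.3882, -3.1174, 0.0025], 'ft_force': [-0.384, 0.5865, 0.2164], 'torque': [0.0048, 0.0162, -0.0157], 'grip_force': 0.0, 'gripper_width': 0.9996}
```

View pics/top0.png

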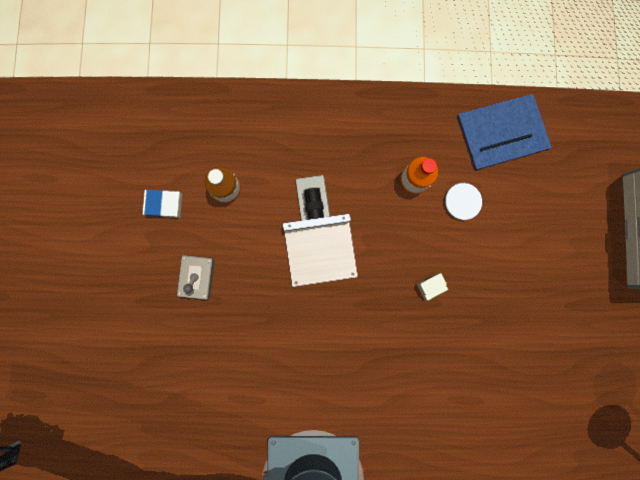

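View pics/scene0.png

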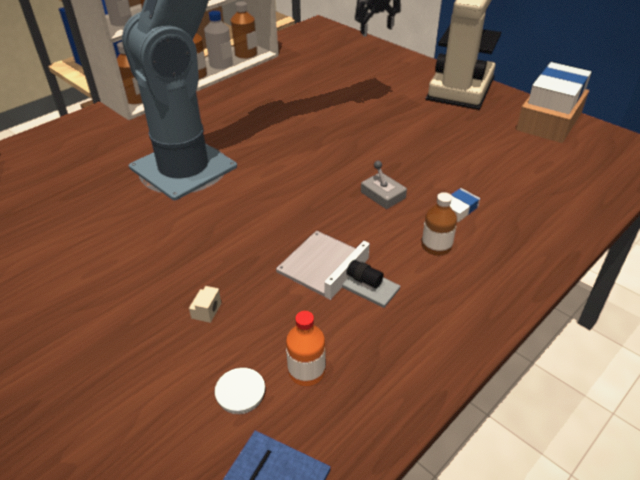

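The top picture shows the switch box at about (195,278), its ball at (188,290), the bed at (321,250), the fence front at row ~225 and the block at (432,287). In the scene view the block's dark stone face shows at (214,305).

Run:
```python
import cv2,numpy as np
t=cv2.imread("pics/top0.png");s=cv2.imread("pics/scene0.png")
f=lambda im,x,y,w,h,k:cv2.resize(im[y:y+h,x:x+w],None,fx=k,fy=k,interpolation=cv2.INTER_CUBIC)
a=f(t,170,250,50,60,5) #250x300
b=f(t,410,265,50,60,5)
c=f(s,180,280,60,60,5) #300
d=f(t,270,210,100,60+0,5) #500x300 upper jig
e=f(s,355,155,60,60,5)
im=np.vstack([np.hstack([a,b,c]),np.hstack([d,e])])
for x in range(0,800,50): cv2.line(im,(x,0),(x,6),(0,255,255),1)
cv2.imwrite("pics/c1.png",im)
```

```text
(no output)
```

View pics/c1.png

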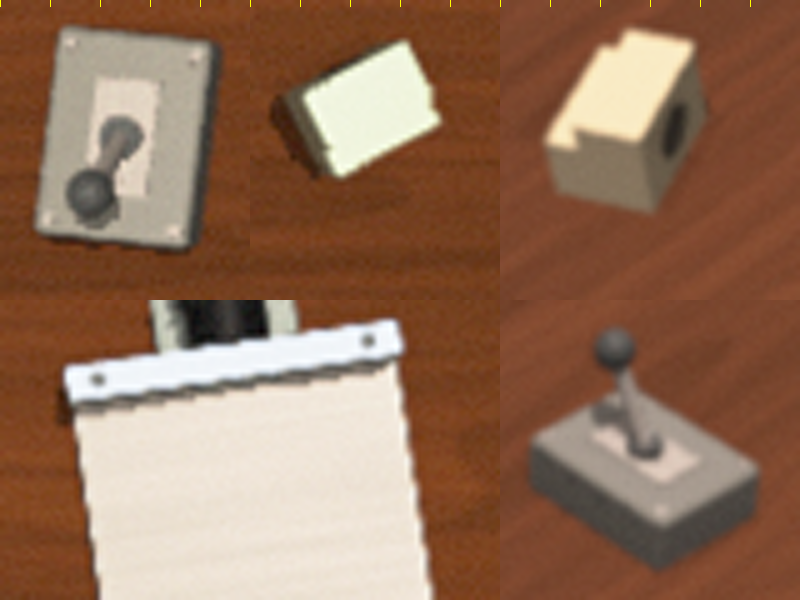

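The crop shows the block's step at its lower right, so its +x points up and slightly left in the top view. The bat leans towards the robot. I'll fit the poses next.

Create h.py:
```python
from plant import env
import numpy as np
from scipy.optimize import least_squares
from scipy.spatial.transform import Rotation as Ro
C={n:env.camera_model(n) for n in("top","scene")}
def proj(n,X):
    c=C[n];p=np.atleast_2d(X)@np.array(c["R"]).T+np.array(c["t"]);s=p[:,:2]/p[:,2:]
    s=s*(1+c["k1"]*(s**2).sum(1,keepdims=True))
    return s*[c["fx"],c["fy"]]+[c["cx"],c["cy"]]
def place(p,L):
    L=np.atleast_2d(L).astype(float);c,s=np.cos(p[2]),np.sin(p[2])
    return np.c_[p[0]+c*L[:,0]-s*L[:,1],p[1]+s*L[:,0]+c*L[:,1],L[:,2]]
def fit(obs,x0):
    f=lambda p:np.concatenate([(proj(n,place(p,np.array(L)/1e3))-uv).ravel() for n,(L,uv) in obs.items()])
    r=least_squares(f,x0,loss="soft_l1");return r.x,np.round(f(r.x),1)
def go(x,y,z,yaw):
    "tool-frame step to world pose, tool down, tool x axis at heading yaw (mod pi)"
    o=env.get_obs();R=Ro.from_rotvec(o["tool_rot"]);best=None
    for k in(0,np.pi):
        T=Ro.from_matrix(np.array([[np.cos(yaw+k),np.sin(yaw+k),0],[np.sin(yaw+k),-np.cos(yaw+k),0],[0,0,-1]]))
        d=(R.inv()*T).as_rotvec()
        if best is None or np.linalg.norm(d)<np.linalg.norm(best[0]):best=(d,T)
    D=np.array([x,y,z])-o["ee_pos"]
    print("rot",best[0].round(3),"shift before rot",R.inv().apply(D).round(4),"after rot",best[1].inv().apply(D).round(4))
    print("  q",np.round(o["qpos"],2),"ee",np.round(o["ee_pos"],4),"F",np.round(o["ft_force"],1),"t",o["time"])
```

Run:
```python
from h import *
cr=lambda pts,ox,oy,cx,cy:np.array([[ox+(a-cx+.5)/5-.5,oy+(b-cy+.5)/5-.5] for a,b in pts])
b=fit({"top":([[22,28,46],[22,-28,46],[-22,-28,32],[-22,28,32]],cr([(300,97),(405,42),(441,122),(340,179)],410,265,250,0)),
 "scene":([[22,-28,46],[22,28,46],[22,-28,0],[22,28,0],[-22,-28,0],[-22,-28,32],[-8,-28,46]],cr([(640,140),(694,40),(655,212),(706,110),(558,190),(547,148),(572,128)],180,280,500,0))},[.5,-.25,.4])
print("block",b)
f=fit({"top":([[16,80,48],[16,-80,48],[0,80,48],[0,-80,48],[-135,80,12],[-135,-80,12]],np.r_[cr([(65,367),(400,320),(73,404),(403,356)],270,210,0,300),[[292,286],[357,277]]])},[.65,0,.1])
print("fence",f)
s=fit({"top":([[50,37.5,34],[50,-37.5,34],[-50,-37.5,34],[-50,37.5,34],[-26.5,0,84]],cr([(62,27),(213,42),(190,245),(38,233),(91,194)],170,250,0,0)),
"scene":([[-26.5,0,84]],cr([(614,348)],355,155,500,300))},[.55,.3,0])
print("switch",s,"ball",place(s[0],[-.0265,0,.084]))
o=env.get_obs();print(Ro.from_rotvec(o["tool_rot"]).as_matrix().round(3))
p=s[0];bk=place(p,[-.075,0,.081])[0];go(*bk,p[2])
```

```text
block (array([ 0.47211031, -0.28382701,  0.52610908]), array([-0.3,  0.1, -1.3, -0.5, -0.9, -0.5, -0.5, -0.4, -0.1, -0.2, -0.7,
        0.5, -0.1, -0. , -0.5,  1. , -0.3,  0.7, -0.4, -1. , -0.1, -0.3]))
fence (array([ 0.61422019, -0.00311071,  0.15372943]), array([ 0.3,  0.2, -0.3,  0.5, -0.4, -0.6,  0.1, -0.2,  0. ,  0.2,  0.1,
       -0.1]))
switch (array([ 0.48740697,  0.28780262, -0.08508122]), array([-0.7, -0.5,  0.2, -0.4,  0. ,  0.9, -0.8,  0.1,  0.4, -0.2, -0.8,
        0.7])) ball [[0.46100282 0.29005455 0.084     ]]
[[-0.969  0.245 -0.   ]
 [ 0.245  0.969 -0.002]
 [-0.    -0.002 -1.   ]]
rot [-0.002 -0.    -0.163] shift before rot [-0.3279 -0.2628  0.1689] after rot [-0.281  -0.3127  0.1685]
  q [-1.39  0.54 -0.    1.54  0.    1.07 -0.07] ee [0.1593 0.6296 0.2495] F [-0.4  0.6  0.2] t 0.1
```

Units first: shifts go in shares of 50 mm and turns go in shares of 90 degrees. So -0.038 m is -0.76, -0.0305 m is -0.61.

Call:
shift_gripper([
  [[0, 0, 0, -0.76, -0.61, 0, 0], [0, 0, 0, -0.76, -0.61, 0, 0], [0, 0, 0, -0.76, -0.61, 0, 0], [0, 0, 0, -0.76, -0.61, 0, 0], [0, 0, 0, -0.76, -0.61, 0, 0], [0, 0, 0, -0.76, -0.61, 0, 0], [0, 0, 0, -0.76, -0.61, 0, 0], [0, 0, 0, -0.76, -0.61, 0, 0]],
], squeeze=20)

```text
time: 0.9
ee_pos: [0.395, 0.3172, 0.2502]
tool_rot: [-0.388, -3.117, 0.0]
ft_force: [0.8, 0.7, -1.4]
gripper_width: 0.0
grip_force: 0.0
```

Call:
shift_gripper([
  [[0, 0, 0, -0.48, -0.38, 0, 0], [0, 0, -0.0509, 0, 0, 0, 0], [0, 0, -0.0528, 0, 0, 0, 0], [0, 0, 0, 0, 0, 0, 0], [0, 0, 0, 0, 0, 0, 0]],
])

```text
time: 1.4
ee_pos: [0.4127, 0.2947, 0.2501]
tool_rot: [-0.136, -3.138, 0.0]
ft_force: [-1.2, 0.3, -0.2]
gripper_width: 0.001
grip_force: 0.0
```

```bash
python3 -c "
from h import *
p=[.4874,.2878,-.0851];go(*place(p,[-.075,0,.081])[0],p[2])"
```

```text
rot [-0.    -0.    -0.002] shift before rot [-1.000e-04 -5.000e-04  1.691e-01] after rot [-0.     -0.0005  0.1691]
  q [-0.79  0.29  0.09  1.92 -0.03  0.93  0.81] ee [0.4127 0.2947 0.2501] F [-1.2  0.3 -0.2] t 1.4
```

Call:
shift_gripper([
  [[0, 0, 0, 0, 0, 0.9, 0], [0, 0, 0, 0, 0, 0.9, 0], [0, 0, 0, 0, 0, 0.9, 0], [0, 0, 0, 0, 0, 0.68, 0], [0, 0, 0, 0, 0, 0, 0], [0, 0, 0, 0, 0, 0, 0]],
])

```text
time: 2.0
ee_pos: [0.4129, 0.2949, 0.0817]
tool_rot: [-0.134, -3.138, 0.001]
ft_force: [0.5, -0.6, 1.5]
gripper_width: -0.001
grip_force: 0.0
```

Call:
shift_gripper([
  [[0, 0, 0, -0.3, 0, 0, 0], [0, 0, 0, -0.2, 0, 0, 0], [0, 0, 0, -0.2, 0, 0, 0], [0, 0, 0, -0.2, 0, 0, 0], [0, 0, 0, -0.2, 0, 0, 0], [0, 0, 0, -0.2, 0, 0, 0], [0, 0, 0, -0.1, 0, 0, 0], [0, 0, 0, 0, 0, 0, 0]],
])

```text
time: 2.8
ee_pos: [0.4836, 0.2885, 0.0812]
tool_rot: [0.135, 3.138, 0.0]
ft_force: [0.6, -0.3, 0.0]
gripper_width: -0.003
grip_force: 0.0
```

Call:
shift_gripper([
  [[0, 0, 0, 0.6, 0, 0, 0], [0, 0, 0, 0.6, 0, 0, 0], [0, 0, 0, 0, 0, -0.8, 0], [0, 0, 0, 0, 0, -0.9, 0], [0, 0, 0, 0, 0, -0.9, 0], [0, 0, 0, 0, 0, -0.8, 0], [0, 0, 0, 0, 0, 0, 1], [0, 0, 0, 0, 0, 0, 1]],
])

```text
time: 3.6
ee_pos: [0.4227, 0.2942, 0.2519]
tool_rot: [0.132, 3.138, 0.002]
ft_force: [-0.2, -0.4, -1.0]
gripper_width: 0.332
grip_force: 0.0
```

Run:
```python
from h import *
import cv2
cv2.imwrite("pics/c2.png",cv2.resize(env.snapshot("scene")[130:230,320:460,::-1],None,fx=4,fy=4))
b=[.4721,-.2838,.5261];go(b[0],b[1],.25,b[2])
```

```text
rot [-0.    -0.001 -0.61 ] shift before rot [-0.0984 -0.5712  0.001 ] after rot [ 0.2468 -0.5245  0.0007]
  q [-0.78  0.3   0.1   1.9  -0.04  0.94  0.83] ee [0.4221 0.2937 0.2507] F [-0.6  0.3  0.4] t 3.65
```

View pics/c2.png

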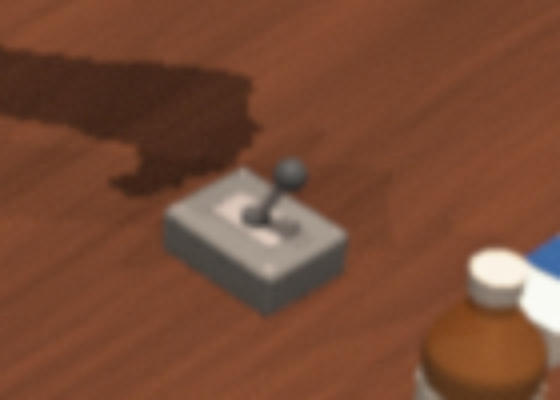

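The bat's ball at crop (290,175) now leans to the far end, so the switch is on. Next is the block.

Converted, -0.0476 m is -0.952, -0.0082 m is -0.164.

Call:
shift_gripper([
  [[0, 0, 0, -0.164, -0.952, 0, 1], [0, 0, 0, -0.164, -0.952, 0, 1], [0, 0, 0, -0.164, -0.952, 0, 1], [0, 0, 0, -0.164, -0.952, 0, 1], [0, 0, 0, -0.164, -0.952, 0, 1], [0, 0, 0, -0.164, -0.952, 0, 1], [0, 0, 0, -0.164, -0.952, 0, 1], [0, 0, 0, -0.164, -0.952, 0, 1]],
])

```text
time: 4.45
ee_pos: [0.4546, -0.0928, 0.2498]
tool_rot: [-0.132, -3.136, 0.0]
ft_force: [1.6, 0.2, 1.1]
gripper_width: 1.0
grip_force: 0.0
```

Call:
shift_gripper([
  [[0, 0, 0, -0.164, -0.952, 0, 1], [0, 0, 0, -0.164, -0.952, 0, 1], [0, 0, 0, -0.164, -0.952, 0, 1], [0, 0, 0, -0.164, -0.952, 0, 1], [0, 0, -0.0777, 0, 0, 0, 1], [0, 0, -0.0777, 0, 0, 0, 1], [0, 0, -0.0777, 0, 0, 0, 1], [0, 0, -0.0777, 0, 0, 0, 1]],
])

```text
time: 5.25
ee_pos: [0.4714, -0.283, 0.2491]
tool_rot: [0.636, -3.073, -0.004]
ft_force: [-0.3, -0.2, 0.3]
gripper_width: 0.996
grip_force: 0.0
```

Call:
shift_gripper([
  [[0, 0, -0.0777, 0, 0, 0, 1], [0, 0, 0, 0, 0, 0, 1], [0, 0, 0, 0, 0, 0, 1]],
])

```text
time: 5.55
ee_pos: [0.4719, -0.2832, 0.25]
tool_rot: [0.81, -3.033, -0.002]
ft_force: [0.0, -0.2, -0.0]
gripper_width: 0.996
grip_force: 0.0
```

Run:
```python
from h import *
import cv2
b=[.4721,-.2838,.5261];go(b[0],b[1],.028,b[2])
```

```text
rot [ 0.002 -0.001 -0.004] shift before rot [-2.00e-04 -1.10e-03  2.22e-01] after rot [ 1.00e-04 -6.00e-04  2.22e-01]
  q [ 0.23  0.38  0.29  1.82 -0.13  0.97  2.67] ee [ 0.4719 -0.2832  0.25  ] F [ 0.  -0.2 -0. ] t 5.55
```

Converted, 0.048 m is 0.96, 0.04 m is 0.8.

Call:
shift_gripper([
  [[0, 0, 0, 0, -0.02, 0.96, 1], [0, 0, 0, 0, 0, 0.96, 1], [0, 0, 0, 0, 0, 0.96, 1], [0, 0, 0, 0, 0, 0.8, 1], [0, 0, 0, 0, 0, 0.5, 1], [0, 0, 0, 0, 0, 0.3, 1], [0, 0, 0, 0, 0, 0, 1], [0, 0, 0, 0, 0, 0, 1]],
])

```text
time: 6.35
ee_pos: [0.4736, -0.2848, 0.028]
tool_rot: [-0.814, 3.034, -0.001]
ft_force: [0.1, 0.5, 0.6]
gripper_width: 0.998
grip_force: 0.0
```

Run:
```python
from h import *
import cv2
b=[.4721,-.2838,.5261];go(b[0],b[1],.026,b[2])
a=env.snapshot("top")[235:335,380:480,::-1];s=env.snapshot("scene")[250:350,150:250,::-1]
cv2.imwrite("pics/c3.png",cv2.resize(np.hstack([a,s]),None,fx=4,fy=4,interpolation=cv2.INTER_CUBIC))
```

```text
rot [-0.001  0.    -0.002] shift before rot [0.0008 0.0016 0.002 ] after rot [0.0008 0.0016 0.002 ]
  q [ 0.35  0.71  0.14  1.92 -0.19  0.52  2.72] ee [ 0.4736 -0.2848  0.028 ] F [0.1 0.5 0.6] t 6.35
```

View pics/c3.png

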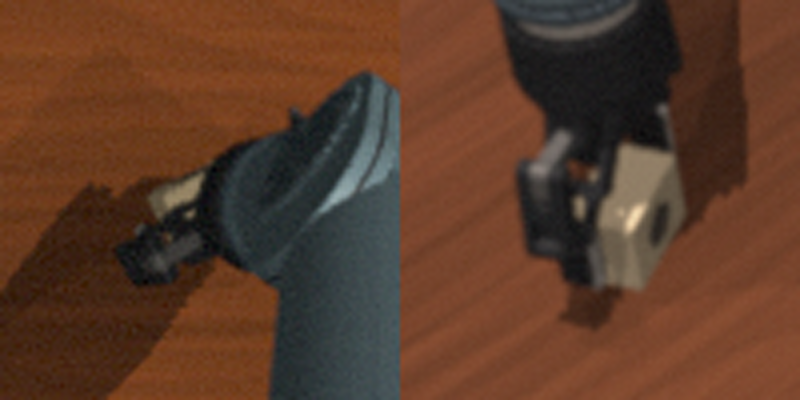

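The fingers straddle the block's ends, with the stone face free at crop (660,225). I'll close.

Converted, 0.002 m is 0.04, 0.0015 m is 0.03.

Call:
shift_gripper([
  [[0, 0, 0, 0.02, 0.03, 0.04, 0], [0, 0, 0, 0, 0, 0, 0], [0, 0, 0, 0, 0, 0, 0], [0, 0, 0, 0, 0, 0, 0], [0, 0, 0, 0, 0, 0, 0], [0, 0, 0, 0, 0, 0, 0]],
], squeeze=70)

```text
time: 7.05
ee_pos: [0.4719, -0.2839, 0.0263]
tool_rot: [-0.815, 3.033, -0.001]
ft_force: [-1.6, 0.7, 6.6]
gripper_width: 0.645
grip_force: 74.0
```

Call:
shift_gripper([
  [[0, 0, 0, 0, 0, -0.6, 0], [0, 0, 0, 0, 0, -0.8, 0], [0, 0, 0, 0, 0, -0.6, 0], [0, 0, 0, 0, 0, 0, 0], [0, 0, 0, 0, 0, 0, 0]],
])

```text
time: 7.55
ee_pos: [0.4715, -0.2835, 0.1256]
tool_rot: [-0.815, 3.033, -0.001]
ft_force: [-0.2, 0.5, -1.7]
gripper_width: 0.643
grip_force: 74.8
```

Run:
```python
from h import *
f=[.6142,-.0031,.1537];p=place(f,[-.062,0,.12])[0];go(*p,f[2])
```

```text
rot [-0.     0.001  0.372] shift before rot [-0.2063  0.1936  0.0057] after rot [-0.1219  0.2553  0.0056]
  q [ 0.31  0.54  0.19  1.91 -0.15  0.7   2.69] ee [ 0.4715 -0.2835  0.1256] F [-0.2  0.5 -1.7] t 7.55
```

Converted, 0.0425 m is 0.85, -0.0203 m is -0.406, 0.124 rad / 1.5708 = 0.0789.

Call:
shift_gripper([
  [[0, 0, 0.0789, 0, 0, 0, 0], [0, 0, 0.0789, 0, 0, 0, 0], [0, 0, 0.0789, 0, 0, 0, 0], [0, 0, 0, -0.406, 0.85, 0, 0], [0, 0, 0, -0.406, 0.85, 0, 0], [0, 0, 0, -0.406, 0.85, 0, 0], [0, 0, 0, -0.406, 0.85, 0, 0], [0, 0, 0, -0.406, 0.85, 0, 0]],
])

```text
time: 8.35
ee_pos: [0.5382, -0.0562, 0.1236]
tool_rot: [0.24, -3.129, -0.0]
ft_force: [1.2, -0.9, -2.0]
gripper_width: 0.647
grip_force: 74.6
```

Call:
shift_gripper([
  [[0, 0, 0, -0.406, 0.85, 0, 0], [0, 0, 0, 0, 0, 0.9, 0], [0, 0, 0, 0, 0, 0.6, 0], [0, 0, 0, 0, 0, 0, 0], [0, 0, 0, 0, 0, 0, 0], [0, 0, 0, 0, 0, 0, 0]],
])

```text
time: 8.95
ee_pos: [0.5537, -0.0137, 0.0514]
tool_rot: [-0.239, 3.131, -0.001]
ft_force: [0.2, 0.2, -1.2]
gripper_width: 0.646
grip_force: 74.6
```

Run:
```python
from h import *
import cv2
f=[.6142,-.0031,.1537];p=place(f,[-.022,0,.038])[0];go(*p,f[2])
a=env.snapshot("top")[200:300,260:380,::-1];s=env.snapshot("scene")[200:310,260:410,::-1]
cv2.imwrite("pics/c4a.png",cv2.resize(s,None,fx=5,fy=5,interpolation=cv2.INTER_CUBIC))
```

```text
rot [-0.     0.002 -0.002] shift before rot [-0.0394  0.0013  0.0135] after rot [-0.0394  0.0012  0.0134]
  q [-0.23  0.68  0.23  1.92 -0.27  0.57  1.9 ] ee [ 0.5537 -0.0137  0.0514] F [ 0.2  0.2 -1.2] t 8.95
```

View pics/c4a.png

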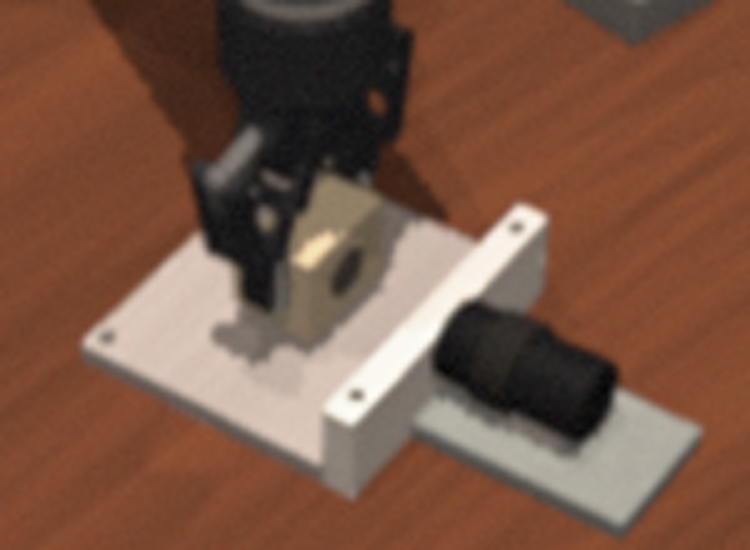

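Run:
```python
from h import *
f=[.6142,-.0031,.1537]
L=np.array([[-.04,0,.0254+.023],[-.04,-.028,.0254],[-.04,-.028,.0714],[-.04,.028,.0714]]);L[:,0]-=.0014;L[:,1]-=-.001
print(((proj("scene",place(f,L))-[260,200])*5).round(0))
E=[[0,.08,.048],[0,-.08,.048],[.016,-.08,.048],[.016,.08,.048],[-.135,-.08,.012],[.016,-.08,0]]
print(((proj("scene",place(f,E))-[260,200])*5).round(0))
```

```text
[[341. 263.]
 [306. 335.]
 [305. 261.]
 [377. 191.]]
[[512. 203.]
 [313. 407.]
 [343. 423.]
 [542. 216.]
 [ 72. 341.]
 [343. 499.]]
```

Fence corners and block agree with the model to about 3 mm; the block should go about 2.5 mm along +y. I'll lower to just above the bed and approach the fence.

Converted, -0.012 m is -0.24, 0.0025 m is 0.05.

Call:
shift_gripper([
  [[0, 0, 0, -0.2, 0.05, 0.12, 0], [0, 0, 0, -0.24, 0, 0.1, 0], [0, 0, 0, -0.2, 0, 0, 0], [0, 0, 0, 0, 0, 0, 0], [0, 0, 0, 0, 0, 0, 0]],
])

```text
time: 9.55
ee_pos: [0.5843, -0.0057, 0.0394]
tool_rot: [-0.241, 3.132, -0.0]
ft_force: [0.5, 0.4, -2.2]
gripper_width: 0.652
grip_force: 74.6
```

Call:
shift_gripper([
  [[0, 0, 0, -0.06, 0, 0, 0], [0, 0, 0, -0.04, 0, 0, 0], [0, 0, 0, 0, 0, 0, 0], [0, 0, 0, 0, 0, 0, 0]],
])

```text
time: 9.95
ee_pos: [0.589, -0.005, 0.0394]
tool_rot: [0.241, -3.132, -0.0]
ft_force: [0.6, 0.9, -1.4]
gripper_width: 0.653
grip_force: 74.6
```

```bash
python3 -c "
from h import *
f=[.6142,-.0031,.1537];p=place(f,[-.022,0,.038])[0];go(*p,f[2])"
```

```text
rot [ 0. -0. -0.] shift before rot [-0.0032 -0.002   0.0014] after rot [-0.0032 -0.002   0.0014]
  q [-0.24  0.74  0.23  1.82 -0.28  0.6   1.89] ee [ 0.589  -0.005   0.0394] F [ 0.6  0.9 -1.4] t 9.95
```

Converted, -0.001 m is -0.02.

Call:
shift_gripper([
  [[0, 0, 0, -0.02, 0, 0, 0], [0, 0, 0, -0.02, 0, 0, 0], [0, 0, 0, 0, 0, 0, 0]],
])

```text
time: 10.25
ee_pos: [0.5912, -0.0046, 0.0393]
tool_rot: [-0.241, 3.132, -0.0]
ft_force: [-0.1, 0.5, -2.0]
gripper_width: 0.646
grip_force: 74.6
```

Call:
shift_gripper([
  [[0, 0, 0, -0.02, 0, 0, 0], [0, 0, 0, 0, 0, 0, 0]],
])

```text
time: 10.45
ee_pos: [0.5921, -0.0045, 0.0393]
tool_rot: [-0.241, 3.132, -0.0]
ft_force: [-0.0, 0.1, -2.6]
gripper_width: 0.65
grip_force: 74.6
```

Call:
shift_gripper([
  [[0, 0, 0, -0.02, 0, 0, 0], [0, 0, 0, 0, 0, 0, 0]],
])

```text
time: 10.65
ee_pos: [0.5923, -0.0045, 0.0391]
tool_rot: [0.24, -3.131, -0.0]
ft_force: [-1.9, -1.6, -0.3]
gripper_width: 0.644
grip_force: 74.9
```

Converted, -0.001 m is -0.02.

Call:
shift_gripper([
  [[0, 0, 0, -0.02, 0, 0, 0], [0, 0, 0, 0, 0, 0, 0], [0, 0, 0, 0, 0, 0, 0]],
])

```text
time: 10.95
ee_pos: [0.5923, -0.0044, 0.0389]
tool_rot: [0.24, -3.129, -0.0]
ft_force: [-5.5, -0.8, 0.9]
gripper_width: 0.647
grip_force: 75.0
```

Call:
shift_gripper([
  [[0, 0, 0, 0, 0, 0.014, 0], [0, 0, 0, 0, 0, 0, 0], [0, 0, 0, 0, 0, 0, 0]],
])

```text
time: 11.25
ee_pos: [0.5923, -0.0045, 0.0384]
tool_rot: [0.24, -3.129, -0.0]
ft_force: [-7.2, -0.4, 3.8]
gripper_width: 0.646
grip_force: 75.4
```

Converted, -0.001 m is -0.02.

Call:
shift_gripper([
  [[0, 0, 0, -0.02, 0, 0, 0], [0, 0, 0, -0.02, 0, 0, 0], [0, 0, 0, 0, 0, 0, 0], [0, 0, 0, 0, 0, 0, 0]],
])

```text
time: 11.65
ee_pos: [0.5924, -0.0044, 0.0384]
tool_rot: [0.24, -3.125, -0.001]
ft_force: [-12.0, -1.8, 9.6]
gripper_width: 0.647
grip_force: 75.9
```

Call:
shift_gripper([
  [[0, 0, 0, 0, 0, 0.02, 0], [0, 0, 0, 0, 0, 0.02, 0], [0, 0, 0, 0, 0, 0, 0], [0, 0, 0, 0, 0, 0, 0]],
])

```text
time: 12.05
ee_pos: [0.5924, -0.0045, 0.0383]
tool_rot: [0.24, -3.125, -0.002]
ft_force: [-20.1, -1.0, 30.9]
gripper_width: 0.644
grip_force: 78.1
```

Converted, -0.001 m is -0.02, -0.0005 m is -0.01.

Call:
shift_gripper([
  [[0, 0, 0, 0, 0, -0.02, 0], [0, 0, 0, -0.02, 0, -0.01, 0], [0, 0, 0, 0, 0, 0, 0], [0, 0, 0, 0, 0, 0, 0]],
])

```text
time: 12.45
ee_pos: [0.5924, -0.0045, 0.0384]
tool_rot: [0.24, -3.123, -0.001]
ft_force: [-17.1, -0.9, 18.7]
gripper_width: 0.648
grip_force: 76.3
```

Call:
shift_gripper([
  [[0, 0, 0, 0, 0, 0, 0], [0, 0, 0, 0, 0, 0, 0], [0, 0, 0, 0, 0, 0, 0]],
])

```text
time: 12.75
ee_pos: [0.5924, -0.0045, 0.0384]
tool_rot: [0.24, -3.123, -0.001]
ft_force: [-17.3, -1.2, 19.3]
gripper_width: 0.651
grip_force: 76.3
```

Converted, -0.0005 m is -0.01.

Call:
shift_gripper([
  [[0, 0, 0, -0.01, 0, -0.01, 0], [0, 0, 0, 0, 0, 0, 0], [0, 0, 0, 0, 0, 0, 0], [0, 0, 0, 0, 0, 0, 0], [0, 0, 0, 0, 0, 0, 0], [0, 0, 0, 0, 0, 0, 0]],
])

```text
time: 13.35
ee_pos: [0.5924, -0.0045, 0.0385]
tool_rot: [0.24, -3.122, -0.001]
ft_force: [-16.9, -1.0, 16.0]
gripper_width: 0.648
grip_force: 76.1
```

Run:
```python
from h import *
import cv2
f=[.6142,-.0031,.1537];p=place(f,[-.022,0,.038])[0];go(*p,f[2]);o=env.get_obs()
print(Ro.from_rotvec(o["tool_rot"]).as_matrix().round(4)[:,2],o["torque"])
s=env.snapshot("scene")[200:310,260:410,::-1]
cv2.imwrite("pics/c5.png",cv2.resize(s,None,fx=5,fy=5,interpolation=cv2.INTER_CUBIC))
```

```text
rot [ 0.001 -0.01  -0.   ] shift before rot [ 0.0003 -0.002   0.0005] after rot [ 0.0003 -0.002   0.0005]
  q [-0.24  0.75  0.23  1.81 -0.27  0.62  1.88] ee [ 0.5924 -0.0045  0.0385] F [-16.9  -1.   16. ] t 13.35
[-1.030e-02 -2.000e-04 -9.999e-01] [-0.36612971  3.0983023   0.42845713]
```

View pics/c5.png

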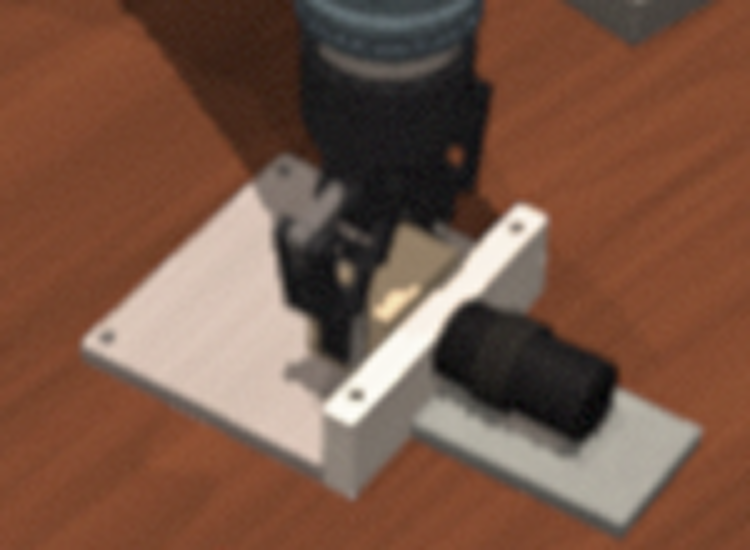

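The block sits against the fence, in front of the barrel at crop (415,300), with its top just above the fence. I'll trim the push slightly, hold and hand in.

Converted, -0.0005 m is -0.01, -0.0004 m is -0.008.

Call:
shift_gripper([
  [[0, 0, 0, -0.01, 0, -0.008, 0], [0, 0, 0, 0, 0, 0, 0], [0, 0, 0, 0, 0, 0, 0], [0, 0, 0, 0, 0, 0, 0], [0, 0, 0, 0, 0, 0, 0], [0, 0, 0, 0, 0, 0, 0], [0, 0, 0, 0, 0, 0, 0], [0, 0, 0, 0, 0, 0, 0]],
])

```text
time: 14.2
ee_pos: [0.5924, -0.0045, 0.0385]
tool_rot: [0.24, -3.121, -0.001]
ft_force: [-16.8, -1.9, 13.6]
gripper_width: 0.646
grip_force: 75.9
```

Call:
shift_gripper([
  [[0, 0, 0, 0, 0, 0, 0], [0, 0, 0, 0, 0, 0, 0], [0, 0, 0, 0, 0, 0, 0]],
])

```text
time: 14.5
ee_pos: [0.5924, -0.0045, 0.0385]
tool_rot: [0.24, -3.121, -0.001]
ft_force: [-17.0, -0.8, 13.9]
gripper_width: 0.646
grip_force: 75.9
```

```bash
python3 -c "
from plant import env
print(env.job_done())"
```

```text
the job is handed in; nothing more can be done
None
```

I handed the job in at 14.5 s with the lamp switch on and the block still gripped against fence and bed, reading about 17 N towards the fence and 14 N down (asked: 15 and 10); the verdict was not shown.

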